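Seat the round-bottomed ramekin in the bamboo board's dish

TASK

Clear the red spatula off the bamboo board and lay it flat on the counter. Then, without lifting the ramekin, push it along the board so that it passes between the two sprung steel posts, spreading both, and drops fully home, level, in the round dish behind them. Do not tip the ramekin over, leave the two shakers standing where they are on the board, and finish with the hand clear of everything.

Things in the scene. Friction and masses are not known exactly. Their poses are not given: they have to be found in the camera images.
- ramekin_center (a point): White ceramic ramekin on the board; point on its axis, half-way up (22 mm above its underside). Outer diameter 80 mm from 20 mm above its underside up to the rim, 44 mm high, wall 5 mm, open top, inner floor 24 mm up; its underside is convex: a flat foot 48 mm across, sloping out at 45 degrees to 68 mm across at 10 mm up, then rounding to 80 mm at 20 mm up. 0.25 kg. z axis up.
- ramekin_base (a point): Point on the ramekin's axis at the centre of its foot (underside), 22 mm below ramekin_center.
- board: Fixed bamboo board 220 x 340 mm, 22 mm thick, top 22 mm above the counter. Origin at the centre of its underside; its x axis runs across it (220 mm), its y axis along it (340 mm) and points from the ramekin's end to the dish. The ramekin starts 80 to 110 mm from the centre on the -y side, up to 25 mm off the mid-line.
- dish_floor (a point): Centre of the dish's floor, 10 mm below the board's top, on the mid-line of the board 110 mm from the board's centre along its +y. The dish is a round recess 10 mm deep: floor 51 mm across, wall sloping at 45 degrees to a mouth 71 mm across. The glazed ramekin slides easily on the oiled board and dish. A seated ramekin stands with its foot on this floor.
- clip_near (a joint): Sprung post on the board's -x side: 0 at rest, grows in metres as it is pushed outward (board -x), to 0.011. It is pushed out with about 2.4 N plus 0.4 N per mm and springs back by itself.
- clip_far (a joint): The same for the post on the board's +x side; grows outward, along board +x.
- clip_near_post (a point): Upright steel post, 10 mm across, rising 35 mm above the board; point on its axis 18 mm above the board's top. At rest its axis is 40 mm from the mid-line on the -x side, 26 mm before the dish's centre (board y = 84 mm); gap between the posts at rest 70 mm. The seated ramekin clears them. A low steel housing (30 x 20 mm, 14 mm high) stands outside it, 55 to 85 mm from the mid-line.
- clip_far_post (a point): The same for the post on the +x side.
- spatula_center (a point): Red silicone spatula, lying flat across the board between the ramekin and the posts; point on its handle near its centre of mass, half-way up the handle (7 mm above its underside). x axis along it towards the blade, z up. Handle 20 mm wide, 14 mm thick, from 110 mm behind this point to 40 mm ahead; blade 46 mm wide, 9 mm thick, from 34 to 102 mm ahead. 0.09 kg.
- free_counter (a point): Middle of the bare stretch of counter between the board and the two-burner hob on the robot's right, on the counter's surface (z = 0): at least 300 mm of free length along the robot's x axis and 110 mm along its y. The spatula may lie here along x, or anywhere flat on the counter.
- shaker_waisted_center (a point): Waisted steel shaker, 34 mm across, 55 mm high, standing on the board near the ramekin; point at its centre, 27 mm up. z axis up.
- shaker_straight_center (a point): Straight glass shaker with a steel cap, 32 mm across, 54 mm high, standing on the board near the ramekin; point at its centre, 27 mm up. z axis up.

How it is judged (in metres and radians):
On the way, in this order (a step that is already met when the one before it is completed fails the run):
1. the spatula lies flat on the counter, off the board (height (world z) of spatula_center below 0.013 m and angle between spatula_center's own z axis and vertical below 0.15 rad), for 0.2 s.
2. the ramekin spreads both sprung posts at once (value of joint each of clip_near, clip_far above 0.0015 m and horizontal distance between ramekin_center and dish_floor below 0.055 m), for 0.03 s.
At the end, for the whole second after the job is handed in: The ramekin's foot is on the dish's floor (within 4 mm of its centre and 2.5 mm of its height) and level within 0.06 rad, both posts have sprung back (within 1 mm of rest), the spatula lies flat on the counter (centre below 13 mm, tilt under 0.15 rad), and both shakers stand upright (all of step 1 and horizontal distance between ramekin_base and dish_floor below 0.004 m and z of ramekin_base in the frame of dish_floor below 0.0025 m and angle between ramekin_center's own z axis and vertical below 0.06 rad and value of joint each of clip_near, clip_far below 0.001 m and angle between each of shaker_waisted_center, shaker_straight_center's own z axis and vertical below 0.15 rad); the robot touches nothing.
It fails at once if the ramekin is lifted more than 14 mm off the board (z of ramekin_base in the frame of board above 0.036 m).
It fails at once if the ramekin is tipped over (more than 0.6 rad) (angle between ramekin_center's own z axis and vertical above 0.6 rad).
It fails at once if a shaker is moved more than 20 mm or tipped more than 0.4 rad (distance of any of shaker_waisted_center, shaker_straight_center from where it was at the start of the episode above 0.02 m or angle between any of shaker_waisted_center, shaker_straight_center's own z axis and vertical above 0.4 rad).
It also fails if it takes over 62 s, if anything falls off the work surface, if the arm or the gripper's body presses on something with over 40 N, if the wrist force passes 120 N, or if a joint passes its speed limit or range.

ROBOT

A 6-joint arm with a two-finger parallel gripper is mounted at the origin on the work surface. World frame = base frame: x ahead of the robot, y to its left, z up, the work surface at z = 0. Lengths are in m, angles in degrees, forces in N, time in s.
With the tool pointing down it reaches from about 0.375 to 0.9 m from the base axis. Payload 3.1 kg.
Tool frame: the origin (TCP) lies where the fingers leave the gripper's body, on its centre line; the fingertips stand 70 mm ahead of it and the grasp point (between the pads) lies 51 mm ahead of it; z points along the fingers, y is the line along which they close (so a half turn about z gives the same grasp; the last joint's range is limited). The gripper opens to 87 mm and grips with 3 to 60 N. Pads are 19 mm wide; open, the fingers measure 117 mm over their backs; the gripper's body (75 mm by 190 mm) begins 51 mm behind the grasp point.
Start: joints at [-87.233, 30.224, 82.088, -0, 67.689, -10.227], TCP at [0.141, -0.609, 0.292] pointing down, gripper open.
Joint ranges: [-176.69, 176.69], [-43.24, 126.21], [12.49, 139.97], [-82, 262], [0, 151.66], [-163.58, 163.58]. Speed limits (degrees/s): [159.86, 159.86, 180, 180, 180, 180].

INTERFACE

Orientations are given as a 3x3 rotation matrix whose columns are the frame's x, y, z axes.
In Python, from rig import readout, capture, calibration, bot, look_for gives the robot as it stands. The module is installed in compiled form; this text tells all that it offers.
- The arm moves only by the shell command python3 -m pendant 'ROWS'. ROWS is JSON, a list of rows, each a list of 7 numbers: the shift along the tool's x, y, z normalised to -1 to 1, where 1 is 200 mm, then the turn, a rotation vector about the tool's x, y, z normalised to -1 to 1, where 1 is 180 degrees, then the closure, from -1 (fully open) to 1 (shut). In form: [[dx, dy, dz, ax, ay, az, grip], ...]. A call has 1 to 8 rows; each row is the pose to reach, as a shift and turn from the pose commanded when the call began, along the tool's axes at that moment, turning the shorter way round; what a row does not reach only later rows make up. A row lasts 1/10 s, in which the tool goes at most 50 mm and 8.59 degrees, less where a joint would pass 70% of its speed; a pose out of reach is approached as far as the arm can. A call with a number of a shift or a turn outside -1 to 1 is refused whole. A call with a gripper value outside its range is refused whole. The fingers move at their own pace and stop on an object; the grip force is fixed at half the most. Time passes only in rows, so rows that repeat a pose let the fingers close. It gives the time, the measured TCP pose, the force, the opening and the grip force at its end, in the units of the state.
- readout.read_state(): the state, without advancing time (a new reading comes with each control period).
- capture(name): name is "side" or "top"; returns (picture, depth): 384x512x3 uint8, red, green, blue; 384x512 float32, m along the optical axis (not along the pixel's ray), 0 where there is no reading.
- calibration(name): a dict with "mtx" (3x3 intrinsics, pixels), "k1" (the pictures are not rectified: a ray, as slopes to the right and down, at radius r is drawn at 1 + k1 r^2 times it, then the intrinsics apply), "T" (4x4, takes a point from camera to world coordinates). Camera axes: x right, y down, z forward; pixel columns grow to the right and rows downward; lengths in m; the calibration is good to about 2 mm. A picture is of the moment at which its call begins. calibration takes no time and is no camera call.
- bot.hand_in(): hands the job in; it is judged then, once.
Trained networks look in the newest picture that a camera, given by its name, has taken for a name from the list of things; names that differ only in an ending like _2 or _b are one class to them, and where a whole thing is asked for, a point or a joint stands for the part that bears it (a point fixed in the world has none). Each returns a list of dicts, best first, with "conf" (0 to 1); they miss things now and then, are a little off and sometimes report something else, mostly with a low value. They report only what shows in the picture. A call takes as long as a camera call.
- look_for(thing, camera): "extent" ([left, top, right, bottom] in pixels, round what is visible of it).
The state is a dict: "time_s": time; "joint_positions": joint angles; "qvel": joint speeds; "tau": joint torques, N m; "position": TCP position; "tcp_rot": TCP orientation; "force": force on the tool from outside, world axes, zero at the start; "moment": the same for the moment, N m; "opening": opening from 0.0 (shut) to 1.0 (fully open); "grasp_force": force on a finger pad.
Only numpy, scipy, OpenCV 4.12 (cv2) and the standard library are available. Lean on these libraries where they do the work, as an engineer would, in place of code of your own. Each camera call takes 0.05 s, during which the arm holds its last target. There are 200 camera calls.

## Working session

There is one attempt and no reset: what is moved stays moved. The work goes in short steps, Python scripts to look and compute and a shell command to move; the robot and the scene stay as the last step left them, time stands still between calls to the robot, and variables do not carry over. Pictures are saved under pics/ and viewed, at most 10 in all, crops included, and the job is handed in when it is done.

```bash
mkdir -p pics
cat > h.py <<'E'
import numpy as np, cv2
from rig import readout, capture, calibration, bot, look_for
def world(cam,depth,uv):
    c=calibration(cam);K=np.array(c["mtx"]);T=np.array(c["T"])
    uv=np.asarray(uv,float).reshape(-1,2)
    p=np.array(cv2.undistortPoints(uv[:,None],K,np.array([c["k1"],0,0,0,0.]))).reshape(-1,2)
    z=depth[uv[:,1].round().astype(int),uv[:,0].round().astype(int)]
    P=np.c_[p*z[:,None],z]
    return P@T[:3,:3].T+T[:3,3]
def cloud(cam,depth):
    v,u=np.mgrid[0:384,0:512]
    return world(cam,depth,np.c_[u.ravel(),v.ravel()]).reshape(384,512,3)
def mv(target):
    """shift in tool units to world target"""
    s=readout.read_state();R=np.array(s["tcp_rot"])
    return R.T@(np.array(target)-s["position"])/0.2
E
python3 - <<'E'
from h import *
s=readout.read_state();print(s["time_s"],s["position"],np.round(s["tcp_rot"],3).tolist(),s["opening"])
for cam in("top","side"):
    p,d=capture(cam);cv2.imwrite(f"pics/{cam}0.png",p[...,::-1]);np.savez(f"{cam}0",p=p,d=d)
    for t in["ramekin_center","board","clip_near_post","clip_far_post","spatula_center","shaker_waisted_center","shaker_straight_center"]:
        for r in look_for(t,cam)[:2]:
            e=r["extent"];c=[(e[0]+e[2])/2,(e[1]+e[3])/2]
            print(cam,t,round(r["conf"],2),np.round(e),world(cam,d,[c]).round(3)[0])
E
```

```text
0.0 [ 0.14053235 -0.60839064  0.2912675 ] [[0.974, 0.225, -0.0], [0.225, -0.974, 0.002], [0.0, -0.002, -1.0]] 0.9997623425708365
top ramekin_center 0.65 [230. 154. 262. 188.] [ 0.617 -0.05   0.043]
top board 0.66 [139. 137. 280. 231.] [0.586 0.039 0.021]
top clip_far_post 0.61 [230. 156. 262. 189.] [ 0.612 -0.051  0.046]
top clip_far_post 0.5 [139. 132. 284. 230.] [0.593 0.034 0.02 ]
top spatula_center 0.65 [194. 138. 219. 223.] [0.593 0.044 0.038]
top spatula_center 0.3 [175. 158. 180. 167.] [0.636 0.114 0.04 ]
top shaker_waisted_center 0.58 [194. 135. 221. 222.] [0.597 0.042 0.038]
top shaker_waisted_center 0.56 [239. 212. 250. 228.] [ 0.5   -0.049  0.078]
top shaker_straight_center 0.63 [241. 138. 257. 152.] [ 0.672 -0.056  0.077]
side ramekin_center 0.91 [263. 190. 299. 218.] [ 0.62  -0.042  0.045]
side board 0.8 [217. 166. 323. 247.] [ 0.592 -0.085  0.066]
side clip_far_post 0.59 [282. 171. 288. 183.] [0.642 0.118 0.031]
side spatula_center 0.71 [227. 188. 315. 197.] [ 0.598 -0.021  0.064]
side shaker_waisted_center 0.91 [223. 192. 236. 218.] [ 0.505 -0.063  0.059]
side shaker_waisted_center 0.51 [262. 188. 297. 224.] [ 0.616 -0.051  0.045]
side shaker_straight_center 0.54 [301. 191. 313. 219.] [ 0.674 -0.069  0.058]
```

View pics/top0.png

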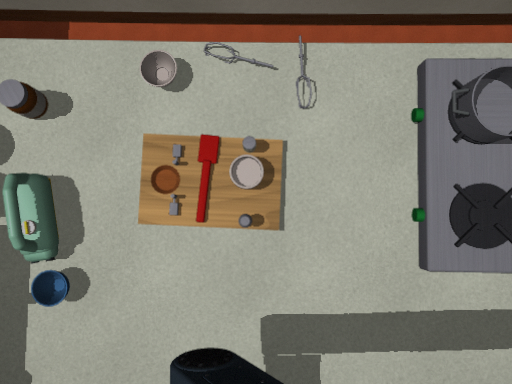

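View pics/side0.png

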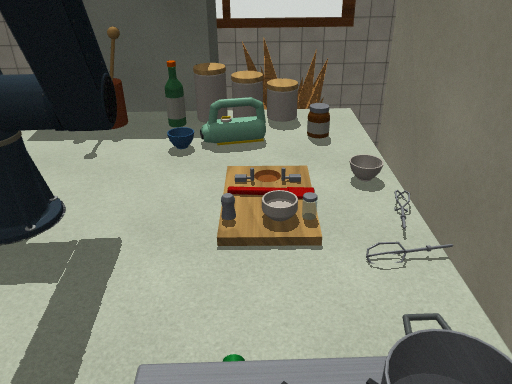

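The top view shows the board at (139–282, 135–230), the dish at (166,179), posts at (178,155) and (175,207), the spatula from (208,140) to (202,220) with its blade at the top, the ramekin at (247,172), and shakers at (249,144) and (245,220). The side view agrees with this. Next I'll measure them accurately.

Run:
```python
from h import *
from scipy.optimize import least_squares
for cam in("top","side"):
    f=np.load(f"{cam}0.npz");p,d=f["p"],f["d"];C=cloud(cam,d)
    hsv=cv2.cvtColor(p,cv2.COLOR_RGB2HSV)
    roi=(C[...,0]>.42)&(C[...,0]<.78)&(C[...,1]>-.18)&(C[...,1]<.27)&(d>0)
    z=C[...,2]
    cnt=(roi&(abs(z)<.008)); print(cam,"counter z",np.median(z[cnt]))
    bam=roi&(hsv[...,0]>8)&(hsv[...,0]<25)&(hsv[...,1]>80)&(z>.012)&(z<.032)
    m=cv2.morphologyEx(bam.astype(np.uint8),cv2.MORPH_OPEN,np.ones((3,3)))>0
    P=C[m];print("board z",np.median(P[:,2]))
    r=cv2.minAreaRect(P[:,:2].astype(np.float32));print("board rect",r)
    red=roi&((hsv[...,0]<5)|(hsv[...,0]>175))&(hsv[...,1]>180)&(z>.024)
    P=C[red];r=cv2.minAreaRect(P[:,:2].astype(np.float32));print("spat rect",r,np.percentile(P[:,2],[5,50,95]),cv2.boxPoints(r).round(3).tolist())
    # narrow handle axis
    H=P[(P[:,0]<.62)];vx=cv2.fitLine(H[:,:2].astype(np.float32),cv2.DIST_HUBER,0,.01,.01).ravel();print("handle line",vx)
    for n,c,lo,hi,R in(("ram",(.615,-.048),.055,.075,.055),("waist",(.503,-.05),.066,.09,.03),("str",(.672,-.058),.066,.09,.03)):
        q=roi&(np.hypot(C[...,0]-c[0],C[...,1]-c[1])<R)&(z>lo)&(z<hi);P=C[q]
        (cx,cy),rad=cv2.minEnclosingCircle(P[:,:2].astype(np.float32));print(n,len(P),round(cx,4),round(cy,4),round(rad,4),np.percentile(P[:,2],[50,95]).round(4))
    q=roi&(z>.03)&(C[...,1]>.09)&(C[...,1]<.17);P=C[q]
    for s in(1,-1):
        Q=P[(P[:,0]-.592)*s>0];print("post/housing",s,len(Q),Q[:,:].min(0).round(3),Q.max(0).round(3), Q[Q[:,2]>.045].mean(0).round(3))
    q=roi&(z<.019)&(z>.005)&(abs(C[...,0]-.592)<.045)&(abs(C[...,1]-.145)<.045)
    print("dish",q.sum(),C[q].mean(0).round(4),C[q].min(0).round(3),C[q].max(0).round(3))
```

```text
top counter z 0.00023891147891841324
board z 0.022168819069115386
board rect ((0.592488169670105, 0.037417829036712646), (0.33956414461135864, 0.21979062259197235), 88.03409576416016)
spat rect ((0.5994070172309875, 0.04860740527510643), (0.04361327365040779, 0.20825515687465668), 84.72811889648438) [0.0288361  0.03321615 0.03823026] [[0.49399998784065247, 0.035999998450279236], [0.7009999752044678, 0.017000000923871994], [0.7049999833106995, 0.061000000685453415], [0.49799999594688416, 0.07999999821186066]]
handle line [ 0.99517256 -0.09814038  0.55769676  0.05261388]
ram 260 0.6213 -0.0498 0.0483 [0.0659 0.0693]
waist 140 0.4984 -0.0475 0.0153 [0.0753 0.0796]
str 169 0.6686 -0.0587 0.0259 [0.0754 0.0788]
post/housing 1 145 [0.629 0.108 0.03 ] [0.678 0.129 0.06 ] [0.633 0.119 0.056]
post/housing -1 142 [0.51  0.113 0.031] [0.559 0.133 0.06 ] [0.554 0.122 0.055]
dish 556 [0.5952 0.1483 0.0139] [0.548 0.1   0.006] [0.636 0.189 0.019]
side counter z 0.00044906209579897993
board z 0.022200102315659664
board rect ((0.5931259989738464, 0.03400173783302307), (0.34342077374458313, 0.2201445996761322), 88.2072982788086)
spat rect ((0.6003991365432739, 0.051547832787036896), (0.04647710174322128, 0.20719656348228455), 80.58910369873047) [0.02721359 0.03261842 0.03733088] [[0.49399998784065247, 0.04600000008940697], [0.6990000009536743, 0.012000000104308128], [0.7059999704360962, 0.057999998331069946], [0.5019999742507935, 0.09099999815225601]]
handle line [ 0.996404   -0.08472958  0.54133874  0.04610401]
ram 420 0.6225 -0.0524 0.0478 [0.0628 0.0671]
waist 114 0.5009 -0.0526 0.0156 [0.0741 0.0782]
str 141 0.6697 -0.0558 0.0263 [0.0752 0.0774]
post/housing 1 111 [0.631 0.103 0.03 ] [0.681 0.128 0.059] [0.636 0.115 0.053]
post/housing -1 114 [0.513 0.107 0.03 ] [0.56  0.131 0.058] [0.556 0.118 0.052]
dish 199 [0.5976 0.1554 0.0143] [0.565 0.115 0.01 ] [0.628 0.183 0.019]
```

Run:
```python
from h import *
from scipy.optimize import least_squares
for cam in("top","side"):
    f=np.load(f"{cam}0.npz");d=f["d"];C=cloud(cam,d);z=C[...,2]
    q=(np.hypot(C[...,0]-.612,C[...,1]+.048)<.043)&(z>.058)&(z<.070);P=C[q]
    s=least_squares(lambda a:np.hypot(P[:,0]-a[0],P[:,1]-a[1])-.0375,[.612,-.048],loss="soft_l1",f_scale=.003)
    print(cam,"ram",len(P),s.x.round(4))
    q=(d>0)&(C[...,2]>.03)&(C[...,0]<.85)&(C[...,0]>.4)&(C[...,1]<-.15)&(C[...,1]>-.6)
    print("right obstacles y max",C[q][:,1].max() if q.any() else None, C[q].max(0),C[q].min(0))
print("to above spatula",mv([.6035,.048,.16]))
```

```text
top ram 234 [ 0.6123 -0.0495]
right obstacles y max -0.17051951985793895 [ 0.84992553 -0.17051952  0.16084371] [ 0.40003199 -0.59998287  0.03005733]
side ram 267 [ 0.6144 -0.0535]
right obstacles y max -0.17344942371602912 [ 0.84466221 -0.17344942  0.15895634] [ 0.4000152  -0.5916986   0.03008775]
to above spatula [ 2.99396696 -2.68039034  0.66126266]
```

```bash
python3 -m pendant '[[1,-0.9,0,0,0,0.103,0.08],[1,-0.9,0,0,0,0.103,0.08],[1,-0.9,0,0,0,0.103,0.08],[1,-0.9,0,0,0,0.103,0.08],[1,-0.9,0,0,0,0.103,0.08],[1,-0.9,0,0,0,0.103,0.08],[1,-0.9,0,0,0,0.103,0.08],[1,-0.9,0,0,0,0.103,0.08]]'; python3 -c "
from h import *
print(mv([.6035,.048,.16]),np.round(readout.read_state()['tcp_rot'],3).tolist(),readout.read_state()['opening'])"
```

```text
time_s: 1.6
position: [0.2952, -0.3891, 0.2926]
tcp_rot: [[0.995, -0.095, 0.0], [-0.095, -0.995, -0.002], [0.0, 0.002, -1.0]]
force: [0.7, -0.3, 0.5]
opening: 0.476
grasp_force: 0.0
[ 1.32544911 -2.32377638  0.65977844] [[0.995, -0.095, 0.0], [-0.095, -0.995, -0.002], [0.0, 0.002, -1.0]] 0.476133300540836
```

```bash
python3 -m pendant '[[0.66,-1,0,0,0,0,0.08],[0.66,-1,0,0,0,0,0.08],[0.66,-1,0,0,0,0,0.08],[0.66,-1,0,0,0,0,0.08],[0.66,-1,0,0,0,0,0.08],[0.66,-1,0,0,0,0,0.08]]'; python3 -c "
from h import *
print(mv([.6035,.048,.16]))"
```

```text
time_s: 2.2
position: [0.448, -0.2007, 0.2924]
tcp_rot: [[0.996, -0.093, 0.002], [-0.093, -0.996, 0.0], [0.002, -0.0, -1.0]]
force: [-0.0, -1.0, -0.1]
opening: 0.456
grasp_force: 0.0
[ 0.65763138 -1.3103023   0.66337085]
```

```bash
python3 -m pendant '[[0.5,-1,0.3,0,0,0,0.08],[0.5,-1,0.3,0,0,0,0.08],[0.5,-1,0.3,0,0,0,0.08],[0.5,-1,0.3,0,0,0,0.08],[0.5,-1,0.3,0,0,0,0.08],[0.5,-1,0.3,0,0,0,0.08],[0.5,-1,0.3,0,0,0,0.08]]'; python3 -c "
from h import *
print(mv([.6035,.048,.16]))"
```

```text
time_s: 2.9
position: [0.5649, -0.0145, 0.2317]
tcp_rot: [[0.995, -0.097, -0.001], [-0.097, -0.995, -0.001], [-0.001, 0.001, -1.0]]
force: [0.5, -0.5, -0.0]
opening: 0.457
grasp_force: 0.0
[ 0.16188148 -0.32983846  0.35825984]
```

```bash
python3 -m pendant '[[0.16,-0.33,0.35,0,0,0,0.08],[0.16,-0.33,0.35,0,0,0,0.08],[0.16,-0.33,0.35,0,0,0,0.08],[0.16,-0.33,0.35,0,0,0,0.08]]'; python3 -c "
from h import *
s=readout.read_state();print(s['position'],mv([.6035,.048,.095]))
p,d=capture('top');cv2.imwrite('pics/t1.png',cv2.resize(p[110:260,110:310,::-1],None,fx=4,fy=4))
p,d=capture('side');cv2.imwrite('pics/s1.png',cv2.resize(p[110:270,180:380,::-1],None,fx=4,fy=3.7))"
```

```text
time_s: 3.3
position: [0.6024, 0.0479, 0.1615]
tcp_rot: [[0.995, -0.098, -0.002], [-0.098, -0.995, -0.001], [-0.002, 0.001, -1.0]]
force: [0.2, -0.3, -0.3]
opening: 0.457
grasp_force: 0.0
[0.60236605 0.04790996 0.16147633] [ 0.00634074 -0.00126927  0.33236739]
```

View pics/s1.png

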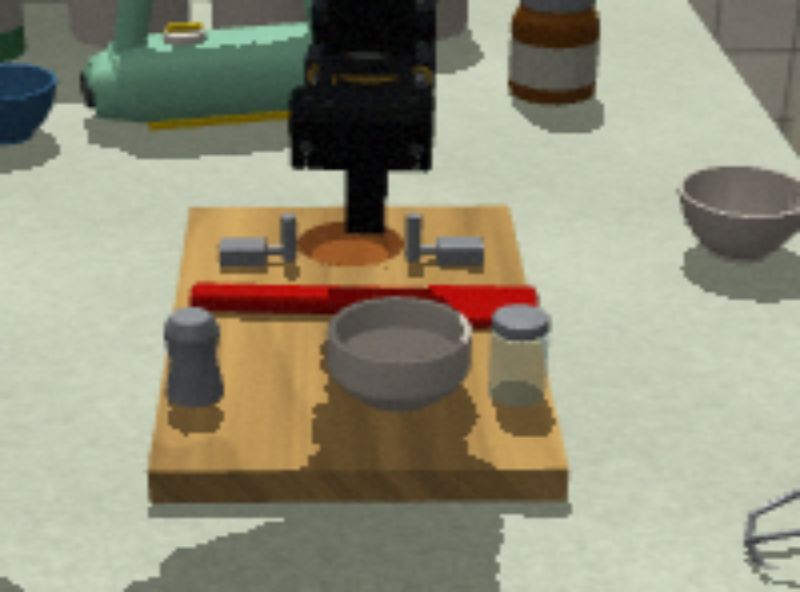

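The crop shows the fingers at (365,220), still above the spatula handle and centred over it; nothing is touched. I'll go down and grip.

```bash
python3 -m pendant '[[0,0,0.17,0,0,0,0.08],[0,0,0.33,0,0,0,0.08],[0,0,0.33,0,0,0,0.08],[0,0,0.33,0,0,0,1],[0,0,0.33,0,0,0,1],[0,0,0.33,0,0,0,1],[0,0,0.33,0,0,0,1],[0,0,0.33,0,0,0,1]]'
```

```text
time_s: 4.2
position: [0.6039, 0.0493, 0.0982]
tcp_rot: [[0.995, -0.096, 0.003], [-0.096, -0.995, -0.001], [0.003, 0.001, -1.0]]
force: [-1.2, -2.4, 8.1]
opening: 0.229
grasp_force: 30.0
```

```bash
python3 -m pendant '[[0,0,-0.2,0,0,0,1],[0,0,-0.4,0,0,0,1],[0,0,-0.6,0,0,0,1],[0,0.2,-0.6,0,0,0,1],[0,0.45,-0.6,0,0,0,1],[0,0.7,-0.6,0,0,0,1],[0,0.95,-0.6,0,0,0,1],[0,1,-0.6,0,0,0,1]]'; python3 -m pendant '[[0,0.2,0,0,0,0,1],[0,0.4,0,0,0,0,1],[0,0.6,0.0,0,0,0,1],[0,0.7,0.1,0,0,0,1],[0,0.7,0.3,0,0,0,1],[0,0.7,0.4,0,0,0,1],[0,0.7,0.4,0,0,0,1]]'; python3 -c "
from h import *
print(mv([.61,-.29,.074]))
p,d=capture('side');cv2.imwrite('pics/s2.png',p[...,::-1])"
```

```text
time_s: 5.0
position: [0.5834, -0.1547, 0.2168]
tcp_rot: [[0.995, -0.101, 0.002], [-0.101, -0.995, -0.003], [0.002, 0.003, -1.0]]
force: [0.7, 0.6, -0.9]
opening: 0.223
grasp_force: 30.0
time_s: 5.7
position: [0.5678, -0.2868, 0.1328]
tcp_rot: [[0.995, -0.097, -0.007], [-0.097, -0.995, 0.005], [-0.007, -0.005, -1.0]]
force: [-0.5, -0.0, -1.1]
opening: 0.226
grasp_force: 30.0
[ 0.21371985 -0.00296127  0.29238571]
```

View pics/s2.png

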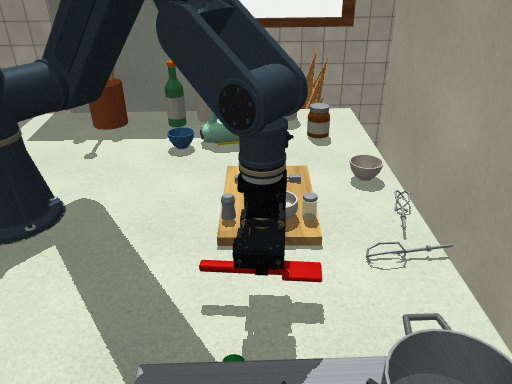

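The spatula hangs nearly level in the fingers at (262,270), over bare counter in front of the board. I'll lower it.

```bash
python3 -m pendant '[[0,0,0.15,0,0,0,1],[0,0,0.24,0,0,0,1],[0,0,0.26,0,0,0,1],[0,0,0.28,0,0,0,1],[0,0,0.285,0,0,0,1],[0,0,0.285,0,0,0,1]]'
```

```text
time_s: 6.35
position: [0.5706, -0.289, 0.0805]
tcp_rot: [[0.995, -0.096, 0.002], [-0.096, -0.995, -0.001], [0.002, 0.001, -1.0]]
force: [0.8, -1.0, -1.2]
opening: 0.224
grasp_force: 30.0
```

```bash
python3 -m pendant '[[0,0,0.01,0,0,0,1],[0,0,0.02,0,0,0,1],[0,0,0.02,0,0,0,1],[0,0,0.02,0,0,0,0.2],[0,0,0.02,0,0,0,0.0],[0,0,0.02,0,0,0,0]]'; python3 -m pendant '[[0,0,-0.2,0,0,0,0],[0,0,-0.4,0,0,0,0],[0,0,-0.6,0,0,0,0],[0,0,-0.65,0,0,0,1]]'
python3 - <<'E'
from h import *
for cam in("top","side"):
    p,d=capture(cam);C=cloud(cam,d);hsv=cv2.cvtColor(p,cv2.COLOR_RGB2HSV)
    red=((hsv[...,0]<5)|(hsv[...,0]>175))&(hsv[...,1]>180)&(C[...,1]<-.2)&(C[...,1]>-.4)&(C[...,2]<.1)
    P=C[red];print(cam,len(P),cv2.minAreaRect(P[:,:2].astype(np.float32)),np.percentile(P[:,2],[5,50,95]))
# target: inside ramekin, rotate so tool y along board x
print(mv([.613,-.040,.20]))
b=np.array([.034,.999,0]);R=np.array(readout.read_state()["tcp_rot"]);print(R.round(3).tolist(),R.T@b)
cv2.imwrite("pics/s3.png",p[...,::-1])
E
```

```text
time_s: 6.95
position: [0.5698, -0.2887, 0.0751]
tcp_rot: [[0.995, -0.097, -0.0], [-0.097, -0.995, 0.0], [-0.0, -0.0, -1.0]]
force: [-0.8, 0.2, 0.3]
opening: 0.417
grasp_force: 0.0
time_s: 7.35
position: [0.572, -0.2901, 0.2101]
tcp_rot: [[0.995, -0.097, 0.007], [-0.097, -0.995, -0.005], [0.008, 0.005, -1.0]]
force: [1.1, -0.3, 0.7]
opening: 0.461
grasp_force: 0.0
top 273 ((0.5917270183563232, -0.2919360399246216), (0.043619461357593536, 0.15608683228492737), 86.95337677001953) [0.00614763 0.00941301 0.01457542]
side 1621 ((0.566977858543396, -0.2902441620826721), (0.04728379473090172, 0.20937271416187286), 84.78302764892578) [0.00466298 0.00971319 0.01471321]
[ 0.08991909 -1.26097324  0.03385566]
[[0.995, -0.097, 0.004], [-0.097, -0.995, -0.003], [0.004, 0.002, -1.0]] [-0.06257428 -0.99761463 -0.0025515 ]
```

View pics/s3.png

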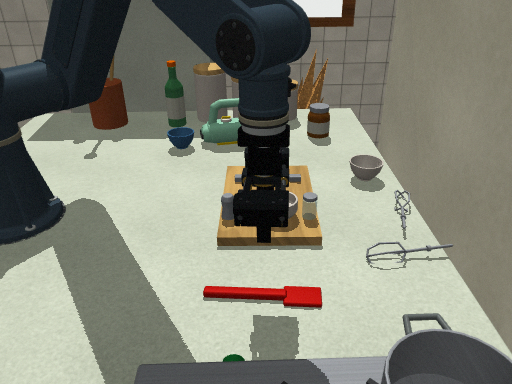

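The spatula lies flat on the counter at (262,296), with its handle top at about 14.7 mm. Next I'll turn the closed fingers a quarter turn and bring them over the ramekin.

```bash
python3 -m pendant '[[0.09,-1,0,0,0,-0.52,1],[0.09,-1,0,0,0,-0.52,1],[0.09,-1,0,0,0,-0.52,1],[0.09,-1,0,0,0,-0.52,1],[0.09,-1,0,0,0,-0.52,1],[0.09,-1,0,0,0,-0.52,1],[0.09,-1,0,0,0,-0.52,1],[0.09,-1,0,0,0,-0.52,1]]'
python3 - <<'E'
from h import *
s=readout.read_state();R=np.array(s["tcp_rot"]);print(mv([.613,-.048,.20]),R.round(3).tolist(),s["joint_positions"])
x=R[:,0];print("turn about tool z, /180:",-(88.03-np.degrees(np.arctan2(x[1],x[0])))/180)
E
```

```text
time_s: 8.25
position: [0.6058, -0.0905, 0.2025]
tcp_rot: [[0.445, 0.896, -0.005], [0.896, -0.445, 0.002], [-0.001, -0.005, -1.0]]
force: [0.6, -0.2, 0.1]
opening: 0.005
grasp_force: 0.0
[ 0.20646652 -0.06235997  0.01258812] [[0.445, 0.896, -0.005], [0.896, -0.445, 0.002], [-0.001, -0.005, -1.0]] [-1.89385755e+01  3.56603467e+01  8.83552552e+01 -3.70186594e-03
  5.62815109e+01  7.46128603e+00]
turn about tool z, /180: -0.13570939868316043
```

```bash
python3 -m pendant '[[0.206,-0.062,0,0,0,-0.13,1],[0.206,-0.062,0,0,0,-0.13,1],[0.206,-0.062,0,0,0,-0.13,1],[0.206,-0.062,0,0,0,-0.13,1],[0.206,-0.062,0,0,0,-0.13,1]]'
python3 - <<'E'
from h import *
s=readout.read_state();R=np.array(s["tcp_rot"])
x=R[:,0];print("turn",-(88.03-np.degrees(np.arctan2(x[1],x[0])))/180)
p,d=capture("side");C=cloud("side",d);z=C[...,2]
q=(np.hypot(C[...,0]-.612,C[...,1]+.048)<.044)&(z>.058)&(z<.070);P=C[q]
from scipy.optimize import least_squares
print(len(P),least_squares(lambda a:np.hypot(P[:,0]-a[0],P[:,1]-a[1])-.0375,[.612,-.048],loss="soft_l1",f_scale=.003).x)
print(mv([.613,-.047,.121]))
cv2.imwrite('pics/s4.png',cv2.resize(p[110:270,180:380,::-1],None,fx=4,fy=3.7))
E
```

```text
time_s: 8.75
position: [0.6138, -0.0489, 0.2035]
tcp_rot: [[0.062, 0.998, -0.003], [0.998, -0.062, 0.001], [0.001, -0.003, -1.0]]
force: [0.0, -0.2, 0.8]
opening: 0.004
grasp_force: 0.0
turn -0.00867515263122169
298 [ 0.61428096 -0.05335865]
[ 0.00973821 -0.00450367  0.41426579]
```

View pics/s4.png

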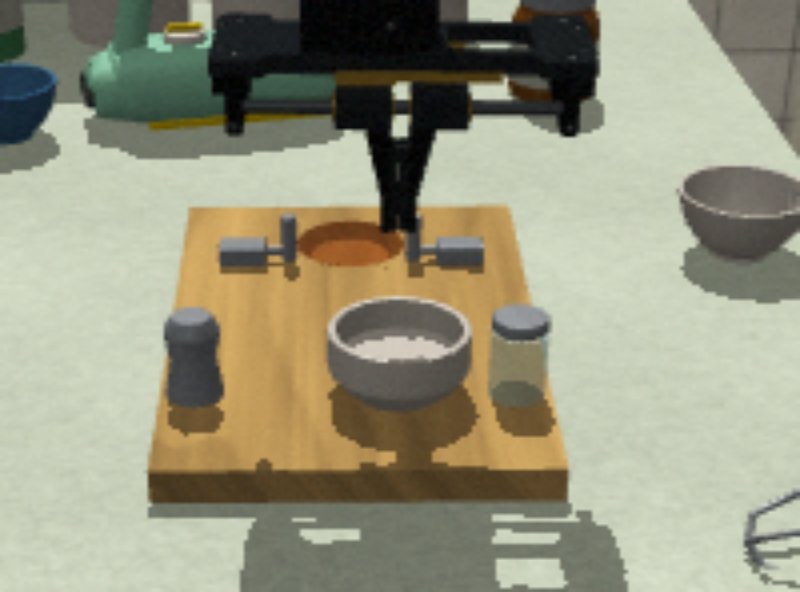

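The crop shows the tapered fingertips at (400,225), above and behind the ramekin at (400,345). The tips are narrow, so I'll part them about 22 mm for a two-point push and go down inside the ramekin.

```bash
python3 -m pendant '[[0,-0.004,0,0,0,-0.009,0.5],[0,-0.004,0.1,0,0,-0.009,0.5],[0,-0.004,0.25,0,0,-0.009,0.5],[0,-0.004,0.35,0,0,-0.009,0.5],[0,-0.004,0.4,0,0,-0.009,0.5],[0,-0.004,0.4,0,0,-0.009,0.5]]'
python3 - <<'E'
from h import *
s=readout.read_state();R=np.array(s["tcp_rot"]);print(R.round(3).tolist(),s["opening"])
b=np.array([.034,.999]);a=np.array([.999,-.034]);c=np.array([.5927,.0365]);r=np.array(s["position"][:2])-c
print("tcp in board x,y",r@a,r@b,"shaker/ram gap check")
E
```

```text
time_s: 9.4
position: [0.613, -0.049, 0.1238]
tcp_rot: [[0.031, 1.0, -0.003], [1.0, -0.031, 0.001], [0.001, -0.003, -1.0]]
force: [-0.2, 0.4, 0.1]
opening: 0.247
grasp_force: 0.0
[[0.031, 1.0, -0.003], [1.0, -0.031, 0.001], [0.001, -0.003, -1.0]] 0.24705555834476453
tcp in board x,y 0.023153823025128764 -0.0847059032065974 shaker/ram gap check
```

```bash
python3 -m pendant '[[0.04,0,0.014,0,0,0,0.5],[0.08,0,0.014,0,0,0,0.5],[0.12,-0.01,0.014,0,0,0,0.5],[0.16,-0.025,0.014,0,0,0,0.5],[0.2,-0.04,0.014,0,0,0,0.5],[0.24,-0.055,0.014,0,0,0,0.5],[0.28,-0.07,0.014,0,0,0,0.5],[0.32,-0.085,0.014,0,0,0,0.5]]'; python3 -m pendant '[[0.04,-0.01,0,0,0,0,0.5],[0.08,-0.02,0,0,0,0,0.5],[0.12,-0.03,0,0,0,0,0.5],[0.16,-0.03,0,0,0,0,0.5],[0.2,-0.03,0,0,0,0,0.5],[0.24,-0.03,0,0,0,0,0.5],[0.28,-0.03,0,0,0,0,0.5],[0.28,-0.03,0,0,0,0,0.5]]'
python3 - <<'E'
from h import *
from scipy.optimize import least_squares
s=readout.read_state()
b=np.array([.034,.999]);a=np.array([.999,-.034]);c=np.array([.5927,.0365]);r=np.array(s["position"][:2])-c
print("tcp in board x,y",r@a,r@b)
p,d=capture("side");C=cloud("side",d);z=C[...,2];g=c+b*.02
e=look_for("ramekin_center","side");print(e[:2])
sat=cv2.cvtColor(p,cv2.COLOR_RGB2HSV)
q=(np.hypot(C[...,0]-g[0],C[...,1]-g[1])<.07)&(z>.055)&(z<.068)&(p.min(2)>70);P=C[q]
x=least_squares(lambda a:np.hypot(P[:,0]-a[0],P[:,1]-a[1])-.0385,g,loss="soft_l1",f_scale=.003).x
print(len(P),x,"board",(x-c)@a,(x-c)@b)
cv2.imwrite('pics/s5.png',cv2.resize(p[110:270,180:380,::-1],None,fx=4,fy=3.7))
E
```

```text
time_s: 10.2
position: [0.5986, 0.0162, 0.1226]
tcp_rot: [[0.031, 1.0, 0.0], [1.0, -0.031, -0.0], [-0.0, 0.0, -1.0]]
force: [0.6, -1.3, 0.5]
opening: 0.247
grasp_force: 0.8
time_s: 11.0
position: [0.5944, 0.0731, 0.1223]
tcp_rot: [[0.03, 1.0, -0.0], [1.0, -0.03, 0.001], [0.001, -0.0, -1.0]]
force: [-0.4, -0.5, 0.2]
opening: 0.25
grasp_force: 0.0
tcp in board x,y 0.0004677738274384511 0.03659698625470282
[{'extent': [253.7, 169.5, 286.0, 194.8], 'conf': 0.84}]
273 [0.59301762 0.05376581] board -0.0002697373960500274 0.01725934382538277
```

View pics/s5.png

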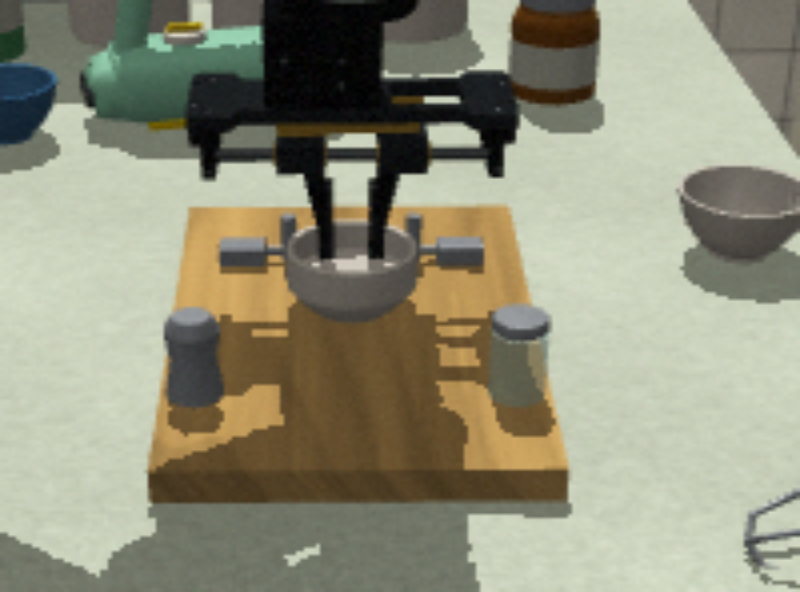

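The ramekin is held from inside at about (350,270), centred on the mid-line, level and just short of the posts at (289,238) and (413,238); both shakers still stand. Now I'll push it through.

```bash
python3 -m pendant '[[0.04,0,0,0,0,0,0.5],[0.08,0,0,0,0,0,0.5],[0.12,0,0,0,0,0,0.5],[0.16,0,0,0,0,0,0.5],[0.2,0,0,0,0,0,0.5],[0.23,0,0,0,0,0,0.5],[0.26,0,0.005,0,0,0,0.5],[0.29,0,0.01,0,0,0,0.5]]'; python3 -m pendant '[[0.03,0,0.005,0,0,0,0.5],[0.06,0,0.01,0,0,0,0.5],[0.09,0,0.015,0,0,0,0.5],[0.12,0,0.02,0,0,0,0.5],[0.14,0,0.025,0,0,0,0.5],[0.16,0,0.025,0,0,0,0.5],[0.17,0,0.025,0,0,0,0.5],[0.17,0,0.025,0,0,0,0.5]]'
python3 - <<'E'
from h import *
from scipy.optimize import least_squares
s=readout.read_state()
b=np.array([.034,.999]);a=np.array([.999,-.034]);c=np.array([.5927,.0365]);r=np.array(s["position"][:2])-c
print("tcp in board x,y",r@a,r@b)
p,d=capture("side");C=cloud("side",d);z=C[...,2];g=c+b*.11
q=(np.hypot(C[...,0]-g[0],C[...,1]-g[1])<.048)&(z>.046)&(z<.068)&(p.min(2)>70);P=C[q]
x=least_squares(lambda a:np.hypot(P[:,0]-a[0],P[:,1]-a[1])-.0385,g,loss="soft_l1",f_scale=.003).x
print(len(P),x,"board",(x-c)@a,(x-c)@b,np.percentile(P[:,2],[50,80,90,97]))
cv2.imwrite('pics/s6.png',cv2.resize(p[110:270,180:380,::-1],None,fx=4,fy=3.7))
E
```

```text
time_s: 11.9
position: [0.5964, 0.1292, 0.1203]
tcp_rot: [[0.03, 1.0, -0.0], [1.0, -0.03, -0.002], [-0.002, -0.0, -1.0]]
force: [1.1, -5.4, -0.5]
opening: 0.249
grasp_force: 2.7
time_s: 12.7
position: [0.5974, 0.1641, 0.1156]
tcp_rot: [[0.031, 1.0, 0.0], [1.0, -0.031, 0.0], [0.0, 0.0, -1.0]]
force: [0.5, -0.8, 1.2]
opening: 0.245
grasp_force: 0.7
tcp in board x,y 0.00038012820021833977 0.12760509141916485
295 [0.59654105 0.14314292] board 0.00021135233766971615 0.10666687230857924 [0.05709945 0.06310202 0.06528916 0.06735945]
```

View pics/s6.png

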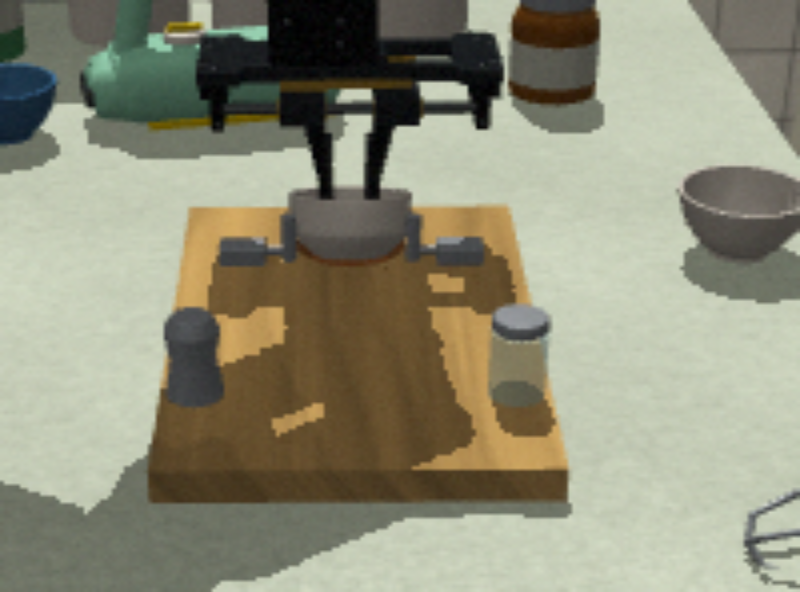

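The ramekin has passed the posts and is in the dish, at about (350,225), but it is tipped a little forward with its rear rim still high. I'll ease the fingers back and measure the rim.

```bash
cat > rim.py <<'E'
from h import *
from scipy.optimize import least_squares
b=np.array([.034,.999]);a=np.array([.999,-.034]);c=np.array([.5927,.0365])
def rim(save=None):
    s=readout.read_state();r=np.array(s["position"][:2])-c;print("t",s["time_s"],"tcp board",(r@a).round(4),(r@b).round(4),np.round(s["position"][2],4),"F",np.round(s["force"],1))
    for cam in("side","top"):
        p,d=capture(cam);C=cloud(cam,d);g=c+b*.11
        X=(C[...,:2]-g)@a;Y=(C[...,:2]-g)@b;z=C[...,2]
        o=[]
        for lo in range(-44,48,8):
            m=(abs(X)<.034)&(Y>lo/1e3)&(Y<lo/1e3+.008)&(z>.02)&(z<.075)&(p.min(2)>50)&((p.max(2).astype(int)-p.min(2))<40)
            o.append((lo+4,int(m.sum()),round(float(np.percentile(z[m],90))*1e3,1) if m.sum()>3 else None))
        print(cam,o)
        if cam==save: cv2.imwrite(f'pics/r{s["time_s"]:.1f}.png',cv2.resize(p[110:270,180:380,::-1],None,fx=4,fy=3.7))
if __name__=="__main__":
    import sys;rim(sys.argv[1] if len(sys.argv)>1 else None)
E
python3 rim.py; python3 -m pendant '[[-0.02,0,0,0,0,0,0.5],[-0.05,0,0,0,0,0,0.5],[-0.05,0,0,0,0,0,0.5],[-0.05,0,0,0,0,0,0.5]]'; python3 rim.py
```

```text
t 12.75 tcp board 0.0004 0.1273 0.1156 F [ 0.4 -1.4  0.7]
side [(-40, 199, 65.6), (-32, 137, 69.5), (-24, 56, 66.5), (-16, 7, 66.9), (-8, 0, None), (0, 0, None), (8, 3, None), (16, 10, 69.6), (24, 19, 53.2), (32, 30, 50.3), (40, 5, 49.2), (48, 0, None)]
top [(-40, 65, 63.2), (-32, 96, 72.1), (-24, 77, 69.5), (-16, 82, 65.8), (-8, 85, 46.4), (0, 56, 43.4), (8, 18, 42.4), (16, 11, 44.4), (24, 2, None), (32, 0, None), (40, 0, None), (48, 0, None)]
time_s: 13.25
position: [0.5971, 0.1532, 0.1153]
tcp_rot: [[0.032, 0.999, -0.0], [0.999, -0.032, 0.0], [0.0, -0.0, -1.0]]
force: [-0.7, -0.4, 1.0]
opening: 0.247
grasp_force: 0.0
t 13.25 tcp board 0.0004 0.1168 0.1153 F [-0.7 -0.4  1. ]
side [(-40, 164, 55.7), (-32, 89, 55.2), (-24, 43, 55.9), (-16, 4, 56.4), (-8, 0, None), (0, 6, 62.8), (8, 27, 55.2), (16, 53, 56.4), (24, 53, 55.2), (32, 61, 55.9), (40, 4, 55.3), (48, 0, None)]
top [(-40, 50, 56.8), (-32, 65, 58.0), (-24, 88, 55.5), (-16, 86, 39.8), (-8, 54, 38.6), (0, 1, None), (8, 13, 37.4), (16, 0, None), (24, 0, None), (32, 0, None), (40, 0, None), (48, 0, None)]
```

The rim is now level at 56 mm all round, as expected for 12 + 44, so the ramekin is seated. I'll lift straight out and check.

```bash
python3 -m pendant '[[0,0,-0.1,0,0,0,0.5],[0,0,-0.3,0,0,0,0.5],[0,0,-0.5,0,0,0,0.5],[0,0,-0.75,0,0,0,0.5],[-0.2,0,-0.8,0,0,0,0.5],[-0.45,0,-0.8,0,0,0,0.5],[-0.7,0,-0.8,0,0,0,0.5],[-0.7,0,-0.8,0,0,0,0.5]]'; python3 rim.py side; ls pics
```

```text
time_s: 14.15
position: [0.5931, 0.0082, 0.2759]
tcp_rot: [[0.037, 0.999, 0.001], [0.999, -0.037, -0.003], [-0.003, 0.001, -1.0]]
force: [-0.5, 0.7, -0.2]
opening: 0.249
grasp_force: 0.0
t 14.15 tcp board 0.0013 -0.0283 0.2759 F [-0.5  0.7 -0.2]
side [(-40, 156, 55.8), (-32, 102, 54.9), (-24, 36, 55.8), (-16, 4, 56.4), (-8, 0, None), (0, 5, 55.7), (8, 24, 49.6), (16, 57, 54.7), (24, 78, 55.8), (32, 101, 55.9), (40, 4, 52.4), (48, 0, None)]
top [(-40, 3, None), (-32, 29, 57.7), (-24, 44, 55.6), (-16, 42, 39.1), (-8, 50, 38.5), (0, 49, 38.7), (8, 54, 39.7), (16, 53, 38.4), (24, 19, 54.8), (32, 0, None), (40, 0, None), (48, 0, None)]
r14.2.png
s1.png
s2.png
s3.png
s4.png
s5.png
s6.png
side0.png
t1.png
top0.png
```

View pics/r14.2.png

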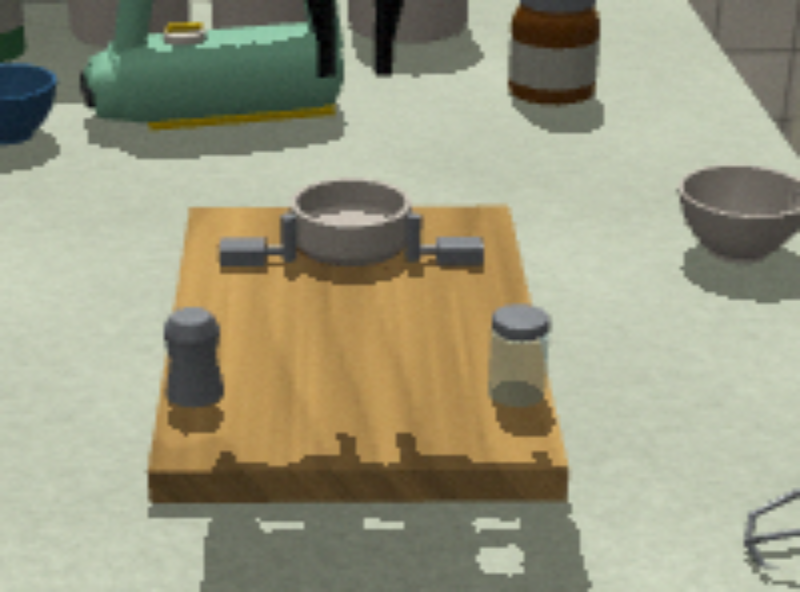

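The ramekin sits level in the dish at (350,220), the posts at (289,238) and (413,238) are back in place, the shakers haven't moved, and the hand is well clear.

```bash
python3 -m pendant '[[0,0,0,0,0,0,0.5],[0,0,0,0,0,0,0.5],[0,0,0,0,0,0,0.5]]' | head -1; python3 -c "
from rig import bot
print(bot.hand_in())"
```

```text
time_s: 14.55
the job is handed in; nothing more can be done
None
```

I handed the job in at 14.6 s (no verdict was returned): the spatula lies flat on the counter, the ramekin was pushed between the posts and sits level in the dish, the posts look sprung back, the shakers still stand in place, and the hand is clear.

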